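# Release the snap tab and slide the filter cover open

### The arm

A 6-joint arm with a two-finger parallel gripper is mounted at the origin on the work surface. World frame = base frame: x ahead of the robot, y to its left, z up, the work surface at z = 0. Lengths are in m, angles in rad, forces in N, time in s.
With the tool pointing down it reaches from about 0.35 to 0.725 m from the base axis. Payload 6 kg.
Tool frame: the origin (TCP) lies midway between the tips of the shut fingers; the grasp point (between the pads) lies 19 mm behind it (robot.grip_depth is the distance from the TCP to the grasp point, in m); z points along the fingers, y is the direction in which the jaws open and shut (so a half turn about z gives the same grasp; the last joint's range is limited). The gripper opens to 85 mm and grips with 20 to 120 N. Pads are 22 mm wide; open, the fingers measure 114 mm over their backs; the gripper's body (76 mm by 85 mm) begins 54 mm behind the grasp point. The pads swing forward as they close: fully open they stand 13 mm farther back than shut.
Start: joints at [1.629, 0.04, 0.085, 0, -1.615, -0.334], TCP at [0.163, 0.577, 0.193] pointing down, gripper open.
Joint ranges: [-2.56, 2.56], [-1.29, 2.01], [-1.08, 1.49], [-3.29, 1.98], [-2.81, -0.18], [-2.99, 2.99]. Speed limits (rad/s): [2.57, 2.57, 3.01, 3.14, 3.14, 3.14].

### API

Orientations are given as a unit quaternion [x, y, z, w].
In Python, from workcell import robot gives the robot as it stands.
- The arm moves only by the tool arm_command, never from a script. Its argument "rows" is text: rows parted by semicolons, each of 7 numbers parted by spaces: the turn, a rotation vector about the tool's x, y, z in rad, then the shift along the tool's x, y, z in mm, then the opening, from -1 (shut) to 1 (fully open). A call has 1 to 5 rows; each row is the pose to reach, as a shift and turn from the pose commanded when the call began, along the tool's axes at that moment; what a row does not reach only later rows make up. A row lasts 1/12 s, in which the tool goes at most 41.7 mm and 7.16 degrees, less where a joint would pass 70% of its speed; a pose out of reach is approached as far as the arm can. A call with a gripper value outside its range is refused whole. The fingers move at their own pace and stop on an object; "force" is the grip in N (left out, the last holds). Time passes only in rows, so rows that repeat a pose let the fingers close. It gives the time, the measured TCP pose, the force and the opening at its end, in the units of the state.
- robot.get_state(): the state, without advancing time (a new reading comes with each control period).
- robot.grab_frame(name): name is "scene" or "top" or "wrist"; returns the picture (400x640x3 uint8, red, green, blue); there is no depth.
- robot.camera_model(name): a dict with "camera_matrix" (3x3 intrinsics, pixels), "rvec" (rotation vector, rad) and "tvec" (3), from world to camera coordinates, as OpenCV has them. Camera axes: x right, y down, z forward; pixel columns grow to the right and rows downward; lengths in m; the calibration is good to about 2 mm. A picture is of the moment at which its call begins: read the wrist's pose just before it. camera_model takes no time and is no camera call; for the wrist camera it gives the pose at the moment of the call.
- robot.finish_job(): hands the job in, once; it reports no verdict.
The state is a dict: "clock": time; "q": joint angles; "qvel": joint speeds; "joint_efforts": joint torques, N m; "tcp_pos": TCP position; "eef_rot": TCP orientation; "wrist_force": force on the tool from outside, world axes, zero at the start; "torque": the same for the moment, N m; "opening": finger opening in m.
Only numpy, scipy, OpenCV 4.12 (cv2) and the standard library are available. Lean on these libraries where they do the work, as an engineer would, in place of code of your own. Each camera call takes 0.05 s, during which the arm holds its last target. There are 200 camera calls.

### The job

Open the solvent filter module for a filter change: press the blue snap tab fully down so that it lets go of the dark cover, then push the cover along its channel, over the pressed tab, until the filter opening is completely uncovered. The cover is only pushed and must never be lifted or tipped; leave it lying flat in the channel on the module. Leave the vials, caps, bottles, syringe and wrench where they stand.

Things in the scene. Friction and masses are not known exactly. Their poses are not given: they have to be found in the camera images.
- module: White low instrument box fixed to the bench; flat top (deck) 60 mm up. Origin at bench height, under the middle line of the cover channel, which runs along module y at x = 0. Box: x -60 to +120, y -125 to +125 mm. Two grey rails, 10 mm high, 8 thick, inner faces at x = +-46.5 mm, from y = -75 to +118 mm. The deck behind the cover (y -125 to -75) is bare.
- opening (a point): Centre of the square filter opening, 60 x 60 mm, at deck height, at module y = -35 mm (spans y = -65 to -5 mm); 26 mm deep, hidden under the seated cover. It is completely uncovered once the cover's centre lies beyond module y = +35 mm.
- end_stop (a point): Middle of the inner face of the grey end stop bar across the channel, 10 mm high, at module y = +110 mm, given at deck height. The cover's centre meets y = +70 mm there and cannot fall off.
- cover: Dark smoked-plastic loose cover, about 150 g, 90 (x) x 80 (y) x 16 mm high on two side skids: its panel spans 4 to 16 mm above the deck. Orange ridge on top, 50 x 10 mm, 12 high, at its y = +10. Origin: centre of its underside; axes as the module's. Seated at module (0, -35, 60) mm; the way off is module +y. 1.5 mm play to each rail.
- cover_push (a point): Middle of the cover's flat rear end face (the -y face, away from the tab), 10 mm above the deck. Pushing here towards module +y moves the cover; it takes under 3 N once the tab is down.
- tab (a joint): Travel of the snap tab, m: 0 = up (blocks the cover), 0.012 = fully down at its stop. It lets go of the cover from 0.010 on. Pressing takes about 5 to 7 N and the tab stays wherever it is pressed to; it does not spring back.
- tab_top (a point): Point on top of the blue snap tab to press straight down: 3 mm beyond the tab's middle, 25 mm in front of the seated cover's front edge, on the channel's middle line. The tab is 36 (x) x 40 (y) mm, its top 14 mm above the deck when up and 2 mm above it when fully down (then the cover passes over it).
- vial: Amber vial with white cap, 22 mm across, 46 mm tall, standing on the module's deck beside the channel (x about +90 mm). Origin under its centre. Leave alone.
- cap: Blue round bottle cap, 44 mm across, 22 mm high, lying on the module's deck beside the channel (x about +90 mm). Origin under its centre. Leave alone.
- clear_bottle: Clear (greyish) glass bottle with blue cap, 70 mm across, 130 mm tall, on the bench. Origin under its centre. Leave alone.
- amber_bottle: Amber bottle with white cap, 76 mm across, 160 mm tall, on the bench. Origin under its centre. Leave alone.
- cap2: Second blue bottle cap, 44 mm across, 22 mm high, on the bench. Origin under its centre. Leave alone.
- syringe: Blue and yellow plastic syringe, 115 mm long, 24 mm high, lying on the bench. Origin under it. Leave alone.
- wrench: Steel wrench 140 mm long lying on the bench. Leave alone.

How it is judged:
By the outcome, as a careful person would: the job done as asked, in the order asked, and still so for the second after the job is handed in, with the robot touching nothing.
It also fails if it takes over 38 s, if anything falls off the work surface, if the arm or the gripper's body presses on something with over 40 N, if the wrist force passes 120 N, or if a joint passes its speed limit or range.

## Working session

There is one attempt and no reset: what is moved stays moved. The work goes in short steps, Python scripts to look and compute and a tool call to move; the robot and the scene stay as the last step left them, time stands still between calls to the robot, and variables do not carry over. Pictures are saved under pics/ and viewed, about 8 in all and at most 12, crops included, and the job is handed in when it is done.

Besides the shell and the picture viewer there is one more tool, called after "Call:" by a JSON object that holds its "fn" and its "kwargs", one argument or row to a line. arm_command: Moves the arm, as the interface text tells. Its arguments: {"type":"object","properties":{"rows":{"type":"string"},"force":{"type":"number"}},"required":["rows"]}

```bash
mkdir -p pics
python3 - <<'E'
from workcell import robot
import cv2
s=robot.get_state();print({k:s[k] for k in('clock','tcp_pos','eef_rot','opening')})
for n in('scene','top'):
    cv2.imwrite(f'pics/{n}0.png',robot.grab_frame(n)[:,:,::-1]);print(robot.camera_model(n))
E
```

```text
{'clock': 0.0, 'tcp_pos': array([0.16318745, 0.57697642, 0.19176514]), 'eef_rot': array([ 9.90509608e-01, -1.37440660e-01, -5.97413943e-05,  8.82204730e-04]), 'opening': 0.08534285164764133}
{'camera_matrix': array([[432.91265474,   0.        , 320.08498529],
       [  0.        , 432.91265474, 198.19737993],
       [  0.        ,   0.        ,   1.        ]]), 'rvec': array([ 1.5096961 ,  1.83762994, -0.93424561]), 'tvec': array([ 0.11758204, -0.26078315,  1.71719967])}
{'camera_matrix': array([[399.19971199,   0.        , 321.46840293],
       [  0.        , 399.19971199, 199.93133956],
       [  0.        ,   0.        ,   1.        ]]), 'rvec': array([ 2.12774077, -2.07320137,  0.2462258 ]), 'tvec': array([-0.01752598,  0.5657311 ,  1.15745045])}
```

View pics/top0.png

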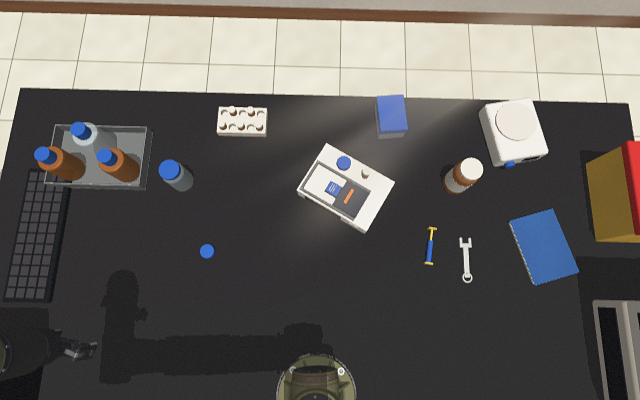

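View pics/scene0.png

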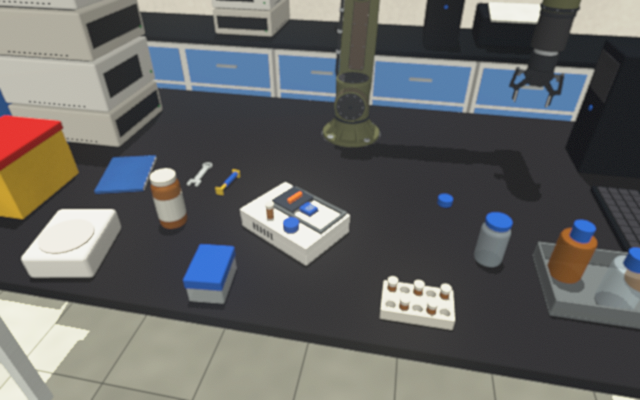

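```bash
cat > h.py <<'E'
import numpy as np,cv2
def cast(m,uv,z):
    R=cv2.Rodrigues(np.array(m['rvec']))[0];c=-R.T@m['tvec']
    d=R.T@np.linalg.inv(m['camera_matrix'])@np.array([uv[0],uv[1],1.]);return c+d*(z-c[2])/d[2]
def blobs(im,lo,hi,box,amin=15):
    h=cv2.cvtColor(im,cv2.COLOR_RGB2HSV);k=cv2.inRange(h,lo,hi);m=np.zeros_like(k);x0,y0,x1,y1=box;m[y0:y1,x0:x1]=k[y0:y1,x0:x1]
    n,l,st,c=cv2.connectedComponentsWithStats(m);return [(c[i],st[i],l==i) for i in range(1,n) if st[i][4]>=amin]
E
python3 - <<'E'
from workcell import robot
from h import *
m=robot.camera_model('top');im=cv2.imread('pics/top0.png')[:,:,::-1].copy()
B=(285,135,405,240)
for nm,lo,hi,z in(('blue',(100,120,60),(125,255,255),.074),('orange',(3,130,90),(20,255,255),.088)):
    for c,st,_ in blobs(im,lo,hi,B): print(nm,c,st,cast(m,c,z))
b=max(blobs(im,(0,0,150),(180,60,255),B),key=lambda b:b[1][4])
cn=cv2.findContours(b[2].astype(np.uint8),0,1)[0][0]
r=cv2.minAreaRect(cn);print(r)
P=[cast(m,p,.06)for p in cv2.boxPoints(r)];print(np.round(P,4));print([np.linalg.norm(P[i]-P[i-1]) for i in range(4)])
for i in range(4):
    d=P[i]-P[i-1];print(np.degrees(np.arctan2(d[1],d[0])))
x=cv2.resize(im[130:245,285:405],None,fx=5,fy=5,interpolation=2);cv2.imwrite('pics/crop.png',x[:,:,::-1])
E
```

```text
blue [343.46825397 162.15873016] [337 156  14  13 126] [ 0.68651629 -0.06821641  0.074     ]
blue [333.28358209 188.6119403 ] [326 182  15  14  67] [ 0.60056227 -0.03810579  0.074     ]
orange [348.18367347 195.97959184] [344 189  10  15  49] [ 0.57509351 -0.08301289  0.088     ]
((344.92230224609375, 186.7046661376953), (81.483154296875, 59.31282424926758), 30.256433486938477)
[[ 0.5909  0.0803  0.06  ]
 [ 0.762  -0.0081  0.06  ]
 [ 0.632  -0.2305  0.06  ]
 [ 0.4687 -0.1374  0.06  ]]
[np.float64(0.24964651932730678), np.float64(0.19254811050027465), np.float64(0.25756047116649566), np.float64(0.1879476114075616)]
60.68407019092756
-27.33050065367837
-120.314530959381
150.3170472573941
```

View pics/crop.png

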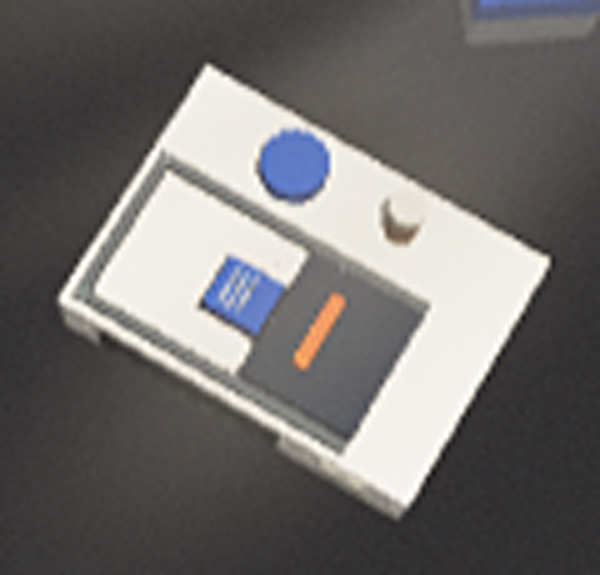

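```bash
cat >> h.py <<'E'
def fit(M,W):
    M=np.array(M,float);W=np.array(W)[:,:2];a=M-M.mean(0);b=W-W.mean(0)
    th=np.arctan2((a[:,0]*b[:,1]-a[:,1]*b[:,0]).sum(),(a*b).sum());c,s=np.cos(th),np.sin(th);R=np.array([[c,-s],[s,c]])
    t=W.mean(0)-R@M.mean(0);return th,R,t,(M@R.T+t-W)
def totool(s,dw):
    from scipy.spatial.transform import Rotation as Ro
    return Ro.from_quat(s['eef_rot']).inv().apply(dw)*1000
E
python3 - <<'E'
from workcell import robot
from h import *
m=robot.camera_model('top');o=np.array([285,130])
px=lambda p:o+(np.array(p)-2)/5
D=[((60,298),(-.06,.125),.06),((207,65),(.12,.125),.06),((550,262),(.12,-.125),.06),((402,503),(-.06,-.125),.06),
]
W=[cast(m,px(p),z) for p,_,z in D]
th,R,t,e=fit([q for _,q,_ in D],W);print(np.degrees(th),t,np.round(e*1000,1))
for nm,q in(('tab_mid',(0,.027)),('press',(0,.03)),('ridge',(0,-.025)),('rear',(0,-.075))):print(nm,R@q+t)
for p,z in(((308,250),.076),((428,305),.076),((350,450),.076),((240,372),.076)):print('cover',np.round((R.T@(cast(m,px(p),z)[:2]-t))*1000,1))
for p,z in(((.68651629,-.06821641),0),((.575094,-.083013),0),((.60056,-.0381),0)):print(np.round(R.T@(np.array(p)-t)*1000,1))
s=robot.get_state()
tgt=np.array([*(R@(0,.03)+t),.15]);print(totool(s,tgt-s['tcp_pos']))
from scipy.spatial.transform import Rotation as Ro
y=Ro.from_quat(s['eef_rot']).apply([0,1,0]);print('tool y',np.degrees(np.arctan2(y[1],y[0])))
E
```

```text
-30.02200661369246 [ 0.58951772 -0.06085144] [[ 0.8  2.4]
 [ 0.8 -0.1]
 [ 0.2 -0.1]
 [-1.7 -2.2]]
tab_mid [ 0.6030267  -0.03747394]
press [ 0.6045277  -0.03487644]
ridge [ 0.5770094  -0.08249727]
rear [ 0.55199277 -0.12578894]
cover [43.  6.]
cover [ 51.4 -74.4]
cover [-51.2 -79.2]
cover [-44.7   1.9]
[87.7 42.2]
[ -1.4 -26.4]
[-1.8 25.2]
[591.22778211 468.51880038  42.70080773]
tool y -105.80177031530988
```

Call:
{"fn": "arm_command", "kwargs": {
  "rows": "0 0 -0.6 200 158 0 -1; 0 0 -0.6 200 158 0 -1; 0 0 -0.6 200 158 0 -1; 0 0 -0.6 200 158 0 -1; 0 0 -0.6 200 158 0 -1",
  "force": 40
}}

```text
clock: 0.52
tcp_pos: [0.286, 0.4067, 0.1924]
eef_rot: [0.986, 0.165, -0.0, 0.0]
wrist_force: [0.6, 0.2, 0.6]
opening: 0.0254
```

```bash
cat > go.py <<'E'
import sys
from workcell import robot
from h import *
from scipy.spatial.transform import Rotation as Ro
TH=np.radians(-30.0);T=np.array([.58952,-.06085]) 
R=np.array([[np.cos(TH),-np.sin(TH)],[np.sin(TH),np.cos(TH)]])
def rep(mx,my,z):
    s=robot.get_state();tgt=np.array([*(R@(mx/1000,my/1000)+T),z/1000])
    print('clock',s['clock'],'q',np.round(s['q'],2),'shift',np.round(totool(s,tgt-s['tcp_pos']),1),'F',np.round(s['wrist_force'],1))
    Rt=Ro.from_matrix([[0,0,0],[0,0,0],[0,0,0]]) if 0 else None
    y=np.array([R[0,0],R[1,0],0]);z_=np.array([0,0,-1.]);x=np.cross(y,z_)
    print('rotvec',np.round((Ro.from_quat(s['eef_rot']).inv()*Ro.from_matrix(np.c_[x,y,z_])).as_rotvec(),3),'mod',np.round(R.T@(s['tcp_pos'][:2]-T)*1000,1),s['tcp_pos'][2],s['opening'])
if __name__=='__main__':rep(*map(float,sys.argv[1:4]))
E
python3 go.py 0 30 150
```

```text
clock 0.5167 q [ 1.36 -0.24 -0.17 -0.   -1.63  0.54] shift [157.6 521.1  42.5] F [0.6 0.2 0.6]
rotvec [ 0.     0.001 -0.716] mod [-496.6  253.2] 0.19237458315926698 0.025420917618658296
```

Call:
{"fn": "arm_command", "kwargs": {
  "rows": "0 0 0.6 55 182 0 -1; 0 0 0.6 55 182 0 -1; 0 0 0.6 55 182 0 -1; 0 0 0.6 55 182 0 -1; 0 0 0.6 55 182 0 -1"
}}

```text
clock: 0.93
tcp_pos: [0.3969, 0.2505, 0.193]
eef_rot: [0.99, -0.141, 0.0, 0.0]
wrist_force: [0.3, 0.4, 0.9]
opening: -0.0001
```

```bash
sed -i 's/y=np.array(\[R\[0,0\],R\[1,0\],0\])/y=-np.array([R[0,0],R[1,0],0])/; /Rt=/d' go.py; python3 go.py 0 30 150
```

```text
clock 0.9333 q [ 1.   -0.31 -0.23  0.   -1.65  0.29] shift [279.2 215.8  43.1] F [0.3 0.4 0.9]
rotvec [-0.    -0.     1.811] mod [-322.5  173.3] 0.19295213811812018 -5.021002977610757e-05
```

Call:
{"fn": "arm_command", "kwargs": {
  "rows": "0 0 0.61 139 108 0 -1; 0 0 0.61 139 108 0 -1; 0 0 0.61 139 108 0 -1; 0 0 0.61 139 108 0 -1; 0 0 0.61 139 108 0 -1"
}}

```text
clock: 1.35
tcp_pos: [0.5016, 0.1073, 0.1921]
eef_rot: [0.901, -0.433, -0.0, 0.001]
wrist_force: [-0.8, 1.4, -0.9]
opening: 0.0006
```

```bash
python3 go.py 0 30 150
```

```text
clock 1.35 q [ 0.6  -0.19 -0.14  0.   -1.63  0.07] shift [175.3   8.4  42.2] F [-0.8  1.4 -0.9]
rotvec [ 1.000e-03 -2.000e-03  1.198e+00] mod [-160.2  101.7] 0.1920565768220895 0.0006441666377611696
```

Call:
{"fn": "arm_command", "kwargs": {
  "rows": "0 0 0.6 175 8 42 -1; 0 0 0.6 175 8 42 -1; 0 0 0.6 175 8 42 -1; 0 0 0.6 175 8 42 -1; 0 0 0.6 175 8 42 -1"
}}

```text
clock: 1.77
tcp_pos: [0.605, -0.0328, 0.1473]
eef_rot: [0.733, -0.68, -0.001, 0.002]
wrist_force: [-1.6, 1.2, -0.8]
opening: -0.0
```

```bash
python3 go.py 0 30 150
```

```text
clock 1.7667 q [ 0.28  0.06  0.02 -0.   -1.54 -0.2 ] shift [ 2.   0.6 -2.7] F [-1.6  1.2 -0.8]
rotvec [ 0.004 -0.002  0.599] mod [-0.6 32. ] 0.14732167108714211 -4.8027792504666065e-05
```

Call:
{"fn": "arm_command", "kwargs": {
  "rows": "0 0 0.6 0 0 0 -1; 0 0 0.6 0 0 0 -1; 0 0 0.6 0 0 0 -1; 0 0 0.6 0 0 0 -1; 0 0 0.6 0 0 0 -1"
}}

```text
clock: 2.18
tcp_pos: [0.6042, -0.029, 0.1501]
eef_rot: [-0.501, 0.866, 0.0, -0.001]
wrist_force: [-0.5, 0.4, 0.9]
opening: 0.0001
```

```bash
python3 go.py 0 30 150
python3 - <<'E'
from workcell import robot
from go import *
m=robot.camera_model('wrist');im=robot.grab_frame('wrist');cv2.imwrite('pics/w1.png',im[:,:,::-1])
for nm,lo,hi,z in(('blue',(100,120,60),(125,255,255),.074),('orange',(3,130,90),(20,255,255),.088)):
    for c,st,_ in blobs(im,lo,hi,(0,0,640,400),200):print(nm,c,st,np.round(R.T@(cast(m,c,z)[:2]-T)*1000,1))
np.save('w1.npy',[m],allow_pickle=True)
E
```

```text
clock 2.1833 q [ 0.28  0.05  0.02 -0.   -1.54 -0.8 ] shift [ 5.  -3.2  0.1] F [-0.5  0.4  0.9]
rotvec [ 0.001 -0.001  0.002] mod [-3.2 35. ] 0.15014745581678213 0.00010332855080890566
blue [ 20.53765746 142.78397213] [   0   83   62  117 3731] [251.1 -12.6]
blue [312.19105383 185.94920394] [ 293  167   39   41 1319] [-1.2 25.5]
blue [218.48532609 202.85108696] [ 193  180   52   47 1840] [85.4 41.8]
blue [576.2023988  345.16191904] [ 554  325   47   41 1334] [-292.2  206.6]
orange [312.1117717  129.69441141] [282 123  63  14 841] [ -1.2 -25.4]
orange [ 61.41330166 285.63103721] [   0  221  128  137 1263] [240.1 121.6]
orange [ 67.34412955 309.17004049] [ 35 276  62  66 247] [241.5 148.8]
```

View pics/w1.png

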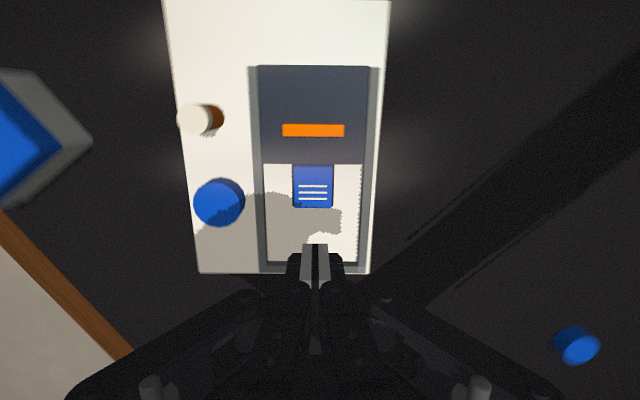

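```bash
python3 go.py -1 29.5 80
```

```text
clock 2.2333 q [ 0.28  0.05  0.02 -0.   -1.54 -0.81] shift [ 5.4 -2.3 70.2] F [ 0.9 -0.3 -0.1]
rotvec [ 0.001 -0.001 -0.003] mod [-3.3 35. ] 0.15017879279642415 -0.000194875509837022
```

Call:
{"fn": "arm_command", "kwargs": {
  "rows": "0 0 0 5.5 -2.3 30 -1; 0 0 0 5.5 -2.3 60 -1; 0 0 0 5.5 -2.3 70 -1; 0 0 0 5.5 -2.3 70 -1; 0 0 0 5.5 -2.3 70 -1"
}}

```text
clock: 2.65
tcp_pos: [0.6038, -0.035, 0.0813]
eef_rot: [-0.504, 0.864, -0.0, -0.0]
wrist_force: [0.8, 0.4, 1.2]
opening: -0.0
```

Call:
{"fn": "arm_command", "kwargs": {
  "rows": "0 0 0 0 0 3 -1; 0 0 0 0 0 6 -1; 0 0 0 0 0 9 -1; 0 0 0 0 0 12 -1; 0 0 0 0 0 13 -1"
}}

```text
clock: 3.07
tcp_pos: [0.6036, -0.0347, 0.0675]
eef_rot: [-0.504, 0.864, 0.0, -0.0]
wrist_force: [0.3, 0.0, 0.3]
opening: 0.0001
```

```bash
python3 go.py -1 29.5 62
```

```text
clock 3.0667 q [ 0.27  0.07 -0.11 -0.   -1.39 -0.79] shift [0.2 0.1 5.5] F [0.3 0.  0.3]
rotvec [ 0.    -0.     0.009] mod [-0.9 29.7] 0.06751324684581061 9.871074264322302e-05
```

Call:
{"fn": "arm_command", "kwargs": {
  "rows": "0 0 0 0 0 1 -1; 0 0 0 0 0 2 -1; 0 0 0 0 0 3 -1; 0 0 0 0 0 4 -1"
}}

```text
clock: 3.4
tcp_pos: [0.6038, -0.0348, 0.0638]
eef_rot: [-0.504, 0.864, -0.0, 0.0]
wrist_force: [0.1, 0.8, 0.1]
opening: -0.0003
```

```bash
python3 go.py -1 29.5 62
```

```text
clock 3.4 q [ 0.27  0.08 -0.11  0.   -1.38 -0.79] shift [0.2 0.3 1.8] F [0.1 0.8 0.1]
rotvec [-0.    -0.     0.009] mod [-0.7 29.7] 0.06383100069459013 -0.00027732108582982976
```

Run:
```python
from workcell import robot
import cv2
im=robot.grab_frame('wrist')[:,:,::-1];cv2.imwrite('pics/w2.png',im)
```

```text
(no output)
```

View pics/w2.png

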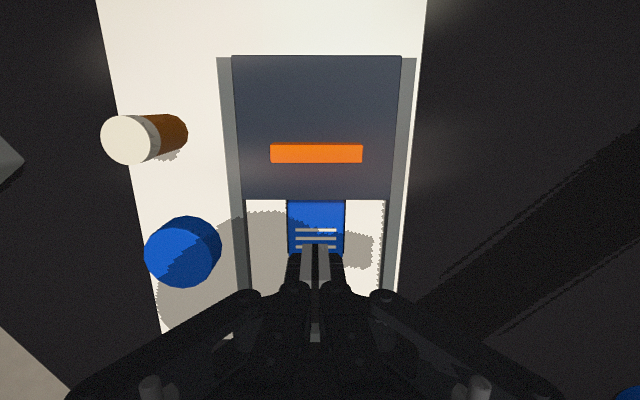

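Call:
{"fn": "arm_command", "kwargs": {
  "rows": "0 0 0 0 0 1 -1; 0 0 0 0 0 2 -1; 0 0 0 0 0 2 -1"
}}

```text
clock: 3.7
tcp_pos: [0.6036, -0.0348, 0.0616]
eef_rot: [-0.504, 0.864, 0.0, -0.0]
wrist_force: [-0.0, -0.7, 0.0]
opening: 0.0002
```

Call:
{"fn": "arm_command", "kwargs": {
  "rows": "0 0 0 0 0 1 -1"
}}

```text
clock: 3.78
tcp_pos: [0.6038, -0.0348, 0.0609]
eef_rot: [-0.504, 0.864, -0.0, 0.0]
wrist_force: [0.4, 0.8, 0.1]
opening: 0.0001
```

Call:
{"fn": "arm_command", "kwargs": {
  "rows": "0 0 0 0 0 1 -1"
}}

```text
clock: 3.87
tcp_pos: [0.6038, -0.0348, 0.0598]
eef_rot: [-0.504, 0.864, -0.0, 0.0]
wrist_force: [0.2, -0.4, -0.4]
opening: 0.0002
```

Run:
```python
from workcell import robot
from go import *
s=robot.get_state();m=robot.camera_model('wrist');im=robot.grab_frame('wrist')
pr=lambda P:cv2.projectPoints(np.array([P],float),m['rvec'],m['tvec'],m['camera_matrix'],None)[0].ravel()
print(s['tcp_pos'],'tcp px',pr(s['tcp_pos']))
for q in((0,7,74),(0,7,62),(0,47,74),(0,47,62),(18,7,74),(-18,7,74),(18,7,62),(-18,7,62),(0,5,76),(46.5,5,70),(-46.5,5,70)):
    print(q,pr([*(R@(q[0]/1e3-.001,q[1]/1e3-.0005)+T),q[2]/1e3]))
for nm,lo,hi in(('blue',(100,120,60),(125,255,255)),('or',(3,130,90),(20,255,255))):
    for c,st,_ in blobs(im,lo,hi,(220,50,420,300),100):print(nm,c,st)
x=im[120:300,200:440];cv2.imwrite('pics/w3.png',cv2.resize(x,None,fx=3,fy=3,interpolation=2)[:,:,::-1])
```

```text
[ 0.60381352 -0.03476134  0.05982945] tcp px [314.46277602 229.77551239]
(0, 7, 74) [315.35266477 203.84098053]
(0, 7, 62) [315.30990123 197.75064779]
(0, 47, 74) [314.73589836 262.73795784]
(0, 47, 62) [314.7310292  253.66708455]
(18, 7, 74) [285.33366412 203.58091359]
(-18, 7, 74) [345.35400559 204.10089448]
(18, 7, 62) [287.11991502 197.50474318]
(-18, 7, 62) [343.48431347 197.99641655]
(0, 5, 76) [315.39388255 201.73694095]
(46.5, 5, 70) [239.16219898 197.9546775 ]
(-46.5, 5, 70) [391.46449951 199.28193307]
blue [315.64808511 223.23148936] [ 287  202   59   58 2350]
or [316.26819541 153.17996012] [ 268  143   96   22 2006]
```

View pics/w3.png

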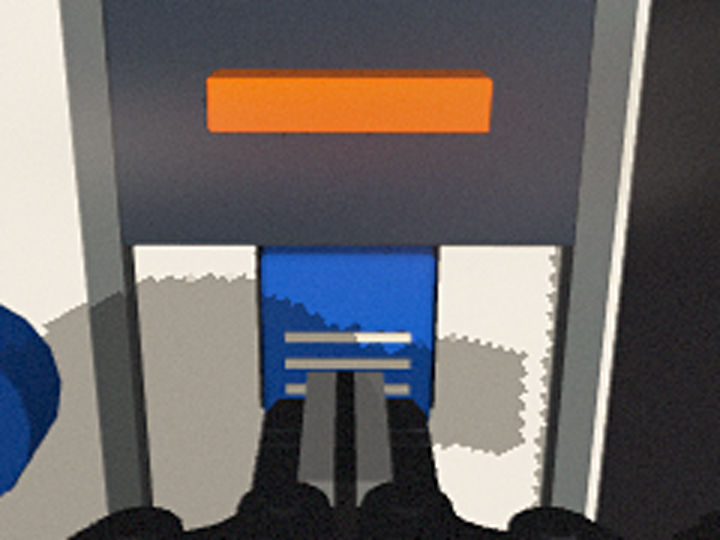

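Run:
```python
from workcell import robot
from go import *
s=robot.get_state();m=robot.camera_model('wrist')
pr=lambda P:np.round(cv2.projectPoints(np.array([P],float),m['rvec'],m['tvec'],m['camera_matrix'],None)[0].ravel(),0)
for y in(18.7,22,26,29.7):
    print(y,[(z,*pr([*(R@(-.001,y/1e3)+T),z/1e3])) for z in(60,70,75,80,90)])
Rc=cv2.Rodrigues(m['rvec'])[0];c=-Rc.T@m['tvec'];print('cam mod',R.T@(c[:2]-T)*1e3,c[2],'axis',Rc[2]);print(robot.grip_depth,s['joint_efforts'])
```

```text
18.7 [(60, np.float64(315.0), np.float64(215.0)), (70, np.float64(315.0), np.float64(221.0)), (75, np.float64(315.0), np.float64(224.0)), (80, np.float64(315.0), np.float64(227.0)), (90, np.float64(315.0), np.float64(234.0))]
22 [(60, np.float64(315.0), np.float64(219.0)), (70, np.float64(315.0), np.float64(225.0)), (75, np.float64(315.0), np.float64(229.0)), (80, np.float64(315.0), np.float64(232.0)), (90, np.float64(315.0), np.float64(239.0))]
26 [(60, np.float64(315.0), np.float64(225.0)), (70, np.float64(315.0), np.float64(231.0)), (75, np.float64(315.0), np.float64(235.0)), (80, np.float64(315.0), np.float64(238.0)), (90, np.float64(315.0), np.float64(246.0))]
29.7 [(60, np.float64(315.0), np.float64(230.0)), (70, np.float64(315.0), np.float64(237.0)), (75, np.float64(315.0), np.float64(240.0)), (80, np.float64(315.0), np.float64(244.0)), (90, np.float64(315.0), np.float64(252.0))]
cam mod [ -0.13351181 -50.48060738] 0.23992562210375548 axis [ 0.15360437  0.27253396 -0.94980574]
0.0187 [-1.14185837e-02 -3.87004137e+01  3.46937799e+01  6.96358994e+00
 -2.34290434e-03  3.80749896e-05]
```

Run:
```python
from workcell import robot
from go import *
s=robot.get_state();out=[]
for n in('scene','top'):
    m=robot.camera_model(n);im=robot.grab_frame(n)
    p=cv2.projectPoints(s['tcp_pos'][None],m['rvec'],m['tvec'],m['camera_matrix'],None)[0].ravel();print(n,p)
    for q in((0,29.5,62),(0,29.5,74),(0,29.5,90)):print(q,cv2.projectPoints(np.array([[*(R@(q[0]/1e3-.001,q[1]/1e3)+T),q[2]/1e3]]),m['rvec'],m['tvec'],m['camera_matrix'],None)[0].ravel())
    x,y=(p-[40,40]).astype(int);print(x,y);out.append(cv2.resize(im[y:y+75,x:x+80],None,fx=5,fy=5,interpolation=2))
cv2.imwrite('pics/s2.png',np.hstack(out)[:,:,::-1])
```

```text
scene [308.28465244 210.76906389]
(0, 29.5, 62) [308.27262639 210.00681903]
(0, 29.5, 74) [308.21193386 206.57429789]
(0, 29.5, 90) [308.12989168 201.93432753]
268 170
top [332.05697145 188.81526006]
(0, 29.5, 62) [332.09832047 188.68892416]
(0, 29.5, 74) [332.22300365 187.68738723]
(0, 29.5, 90) [332.39300047 186.32186141]
292 148
```

View pics/s2.png

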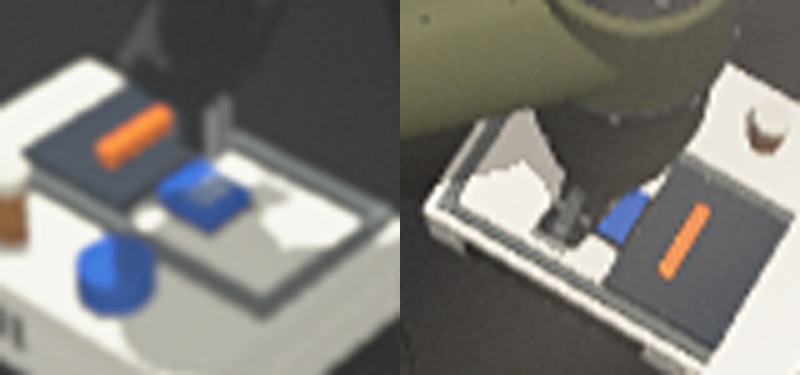

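Run:
```python
from workcell import robot
from go import *
mt,ms,mw=[robot.camera_model(n) for n in('top','scene','wrist')]
for z in(62,70,80,90):
    f=lambda m,p:np.round(R.T@(cast(m,p,z/1e3)[:2]-T)*1e3,0)
    print(z,'top tip',f(mt,(326,191)),'top upper R',f(mt,(327,186)),'scene',f(ms,(311,202)),'wrist L edge',f(mw,(302,244)),'R',f(mw,(329,244)))
```

```text
62 top tip [-17.  42.] top upper R [-2. 47.] scene [-34.  10.] wrist L edge [ 8. 39.] R [-11.  39.]
70 top tip [-19.  41.] top upper R [-4. 46.] scene [-26.  17.] wrist L edge [ 7. 35.] R [-10.  35.]
80 top tip [-21.  40.] top upper R [-6. 45.] scene [-16.  26.] wrist L edge [ 7. 30.] R [-10.  30.]
90 top tip [-24.  38.] top upper R [-9. 44.] scene [-6. 36.] wrist L edge [ 6. 25.] R [-9. 25.]
```

Call:
{"fn": "arm_command", "kwargs": {
  "rows": "0 0 0 0 0 1 -1; 0 0 0 0 0 2 -1"
}}

```text
clock: 4.18
tcp_pos: [0.6038, -0.0348, 0.0579]
eef_rot: [-0.504, 0.864, -0.0, 0.0]
wrist_force: [-1.0, -1.1, 0.3]
opening: -0.0
```

Call:
{"fn": "arm_command", "kwargs": {
  "rows": "0 0 0 0 0 1 -1; 0 0 0 0 0 2 -1"
}}

```text
clock: 4.35
tcp_pos: [0.6037, -0.0348, 0.0557]
eef_rot: [-0.504, 0.864, -0.0, -0.0]
wrist_force: [0.0, -0.6, 0.6]
opening: -0.0002
```

Call:
{"fn": "arm_command", "kwargs": {
  "rows": "0 0 0 0 0 1 -1; 0 0 0 0 0 2 -1"
}}

```text
clock: 4.52
tcp_pos: [0.6037, -0.0348, 0.0537]
eef_rot: [-0.504, 0.864, -0.0, -0.0]
wrist_force: [0.2, -0.5, -0.2]
opening: -0.0001
```

Call:
{"fn": "arm_command", "kwargs": {
  "rows": "0 0 0 0 0 1 -1; 0 0 0 0 0 2 -1"
}}

```text
clock: 4.68
tcp_pos: [0.6038, -0.0348, 0.0517]
eef_rot: [-0.504, 0.864, -0.0, -0.0]
wrist_force: [-0.2, 0.1, -0.9]
opening: 0.0001
```

Call:
{"fn": "arm_command", "kwargs": {
  "rows": "0 0 0 0 0 1 -1; 0 0 0 0 0 2 -1"
}}

```text
clock: 4.85
tcp_pos: [0.6037, -0.0348, 0.0497]
eef_rot: [-0.504, 0.864, -0.0, -0.0]
wrist_force: [0.3, 0.3, -1.2]
opening: -0.0002
```

Call:
{"fn": "arm_command", "kwargs": {
  "rows": "0 0 0 0 0 1 -1; 0 0 0 0 0 2 -1"
}}

```text
clock: 5.02
tcp_pos: [0.6038, -0.0348, 0.0477]
eef_rot: [-0.504, 0.864, -0.0, -0.0]
wrist_force: [-0.8, 0.0, -0.3]
opening: 0.0
```

Run:
```python
from workcell import robot
from go import *
m=robot.camera_model('wrist');im=robot.grab_frame('wrist')
for c,st,_ in blobs(im,(100,120,60),(125,255,255),(220,50,420,300),100):print(c,st)
sc=robot.grab_frame('scene')[165:240,265:345]
cv2.imwrite('pics/w4.png',np.hstack([cv2.resize(im[120:300,240:400],(400,450),interpolation=2),cv2.resize(sc,(400,450),interpolation=2)])[:,:,::-1])
```

```text
[315.81296216 228.2353197 ] [ 285  209   62   61 2299]
```

View pics/w4.png

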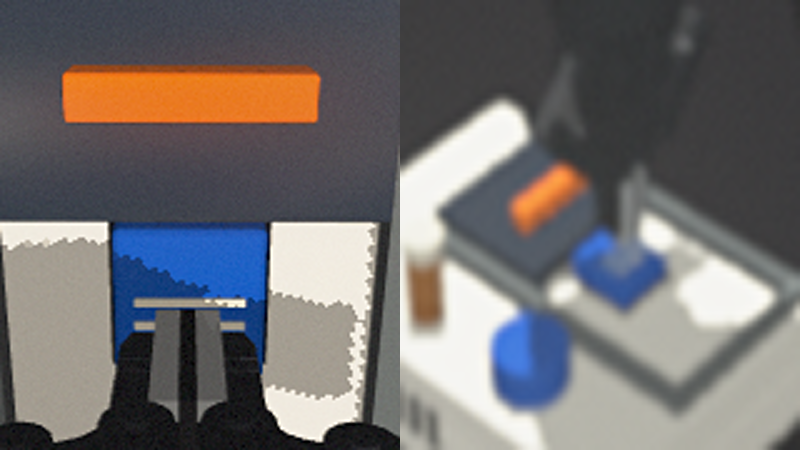

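Call:
{"fn": "arm_command", "kwargs": {
  "rows": "0 0 0 0 0 1 -1; 0 0 0 0 0 2 -1"
}}

```text
clock: 5.28
tcp_pos: [0.6038, -0.0348, 0.0459]
eef_rot: [-0.504, 0.864, -0.0, 0.0]
wrist_force: [0.9, -0.6, -1.0]
opening: 0.0001
```

Call:
{"fn": "arm_command", "kwargs": {
  "rows": "0 0 0 0 0 1 -1; 0 0 0 0 0 2 -1"
}}

```text
clock: 5.45
tcp_pos: [0.6037, -0.0348, 0.0437]
eef_rot: [-0.504, 0.864, -0.0, -0.0]
wrist_force: [-0.7, 0.1, 0.1]
opening: 0.0001
```

Call:
{"fn": "arm_command", "kwargs": {
  "rows": "0 0 0 0 0 1 -1; 0 0 0 0 0 2 -1"
}}

```text
clock: 5.62
tcp_pos: [0.6037, -0.0348, 0.0417]
eef_rot: [-0.504, 0.864, -0.0, -0.0]
wrist_force: [0.3, -0.1, -0.1]
opening: 0.0003
```

```bash
cat > tab.py <<'E'
from workcell import robot
from go import *
m=robot.camera_model('wrist');im=robot.grab_frame('wrist')
for c,st,k in blobs(im,(100,120,60),(125,255,255),(220,50,420,320),100):
    print('tab',c,st,'row widths',[(r,int(k[r].sum())) for r in range(st[1]+2,st[1]+24,5)])
pr=lambda P:cv2.projectPoints(np.array([P],float),m['rvec'],m['tvec'],m['camera_matrix'],None)[0].ravel()
for y in(7,20):
  for z in(74,62):
    a,b=[pr([*(R@((x-1)/1e3,y/1e3)+T),z/1e3]) for x in(18,-18)];print(y,z,'w',np.round(b[0]-a[0],1),'row',np.round(a[1]),np.round(a[0]),np.round(b[0]))
print(robot.get_state()['tcp_pos'],robot.get_state()['wrist_force'])
E
python3 tab.py
```

```text
tab [315.84683544 232.01434599] [ 284  212   65   63 2370] row widths [(214, 63), (219, 64), (224, 64), (229, 64), (234, 64)]
7 74 w 66.5 row 215.0 282.0 349.0
7 62 w 62.0 row 208.0 284.0 346.0
20 74 w 64.8 row 237.0 283.0 347.0
20 62 w 60.6 row 228.0 285.0 345.0
[ 0.60362129 -0.0347441   0.04145534] [0.93880395 0.86281453 0.74329623]
```

Call:
{"fn": "arm_command", "kwargs": {
  "rows": "0 0 0 0 0 1 -1; 0 0 0 0 0 2 -1; 0 0 0 0 0 3 -1"
}}

```text
clock: 5.92
tcp_pos: [0.6038, -0.0348, 0.0388]
eef_rot: [-0.504, 0.864, -0.0, -0.0]
wrist_force: [0.6, -0.3, -1.2]
opening: -0.0002
```

Call:
{"fn": "arm_command", "kwargs": {
  "rows": "0 0 0 0 0 1 -1; 0 0 0 0 0 2 -1; 0 0 0 0 0 3 -1"
}}

```text
clock: 6.17
tcp_pos: [0.6038, -0.0348, 0.0357]
eef_rot: [-0.504, 0.864, -0.0, -0.0]
wrist_force: [0.8, -0.6, 0.1]
opening: 0.0001
```

```bash
python3 tab.py
python3 - <<'E'
from workcell import robot
from go import *
im=robot.grab_frame('wrist')
sc=robot.grab_frame('scene')[165:240,265:345]
cv2.imwrite('pics/w5.png',np.hstack([cv2.resize(im[120:300,240:400],(400,450),interpolation=2),cv2.resize(sc,(400,450),interpolation=2)])[:,:,::-1])
E
```

```text
tab [316.04808116 234.82973092] [ 282  216   68   65 2267] row widths [(218, 66), (223, 68), (228, 67), (233, 66), (238, 66)]
7 74 w 68.9 row 220.0 281.0 350.0
7 62 w 64.2 row 211.0 283.0 347.0
20 74 w 67.2 row 242.0 282.0 349.0
20 62 w 62.6 row 233.0 284.0 346.0
[ 0.60359552 -0.03478042  0.03544346] [-0.36449993  0.79762458 -1.05939733]
```

View pics/w5.png

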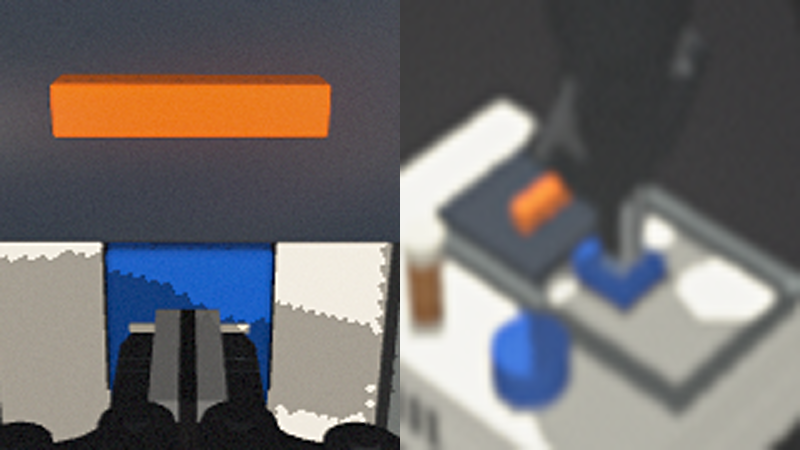

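Run:
```python
from workcell import robot
from go import *
ms,mw=[robot.camera_model(n) for n in('scene','wrist')]
for z in(36,50,60,70,76,80,90):
    f=lambda m,p:np.round(R.T@(cast(m,p,z/1e3)[:2]-T)*1e3,0)
    print(z,'scene',f(ms,(310,211)),'wrist',f(mw,(315.5,244)))
s=robot.get_state();print(Ro.from_quat(s['eef_rot']).as_matrix().round(3))
c=robot.camera_model('scene');Rc=cv2.Rodrigues(c['rvec'])[0];print(-Rc.T@c['tvec'])
```

```text
36 scene [-26.  13.] wrist [-2. 40.]
50 scene [-12.  26.] wrist [-1. 33.]
60 scene [-3. 34.] wrist [-1. 28.]
70 scene [ 7. 43.] wrist [-1. 23.]
76 scene [12. 48.] wrist [-1. 20.]
80 scene [16. 52.] wrist [-1. 18.]
90 scene [26. 61.] wrist [-1. 13.]
[[-0.493 -0.87  -0.   ]
 [-0.87   0.493 -0.   ]
 [ 0.     0.    -1.   ]]
[1.53641759 0.18083456 0.79832821]
```

Call:
{"fn": "arm_command", "kwargs": {
  "rows": "0 0 0 0 0 1 -1; 0 0 0 0 0 2 -1; 0 0 0 0 0 3 -1"
}}

```text
clock: 6.57
tcp_pos: [0.604, -0.0348, 0.0337]
eef_rot: [-0.504, 0.864, -0.0, 0.0]
wrist_force: [-2.4, 0.3, 4.8]
opening: 0.0
```

```bash
python3 tab.py
```

```text
tab [316.75778078 235.56653135] [ 283  218   67   64 2217] row widths [(220, 67), (225, 67), (230, 67), (235, 67), (240, 67)]
7 74 w 69.8 row 221.0 281.0 351.0
7 62 w 64.9 row 213.0 283.0 348.0
20 74 w 68.0 row 244.0 281.0 349.0
20 62 w 63.3 row 234.0 284.0 347.0
[ 0.60398686 -0.03481989  0.03349382] [-1.8909483   0.86748357  4.60532019]
```

Call:
{"fn": "arm_command", "kwargs": {
  "rows": "0 0 0 0 0 1 -1; 0 0 0 0 0 2 -1; 0 0 0 0 0 3 -1; 0 0 0 0 0 4 -1"
}}

```text
clock: 6.95
tcp_pos: [0.604, -0.0348, 0.0296]
eef_rot: [-0.504, 0.864, -0.0, 0.0]
wrist_force: [-2.6, 1.0, 5.4]
opening: -0.0002
```

Call:
{"fn": "arm_command", "kwargs": {
  "rows": "0 0 0 0 0 1 -1; 0 0 0 0 0 2 -1; 0 0 0 0 0 3 -1"
}}

```text
clock: 7.2
tcp_pos: [0.604, -0.0348, 0.0265]
eef_rot: [-0.504, 0.864, -0.0, 0.0]
wrist_force: [-2.1, 0.9, 5.6]
opening: 0.0004
```

Call:
{"fn": "arm_command", "kwargs": {
  "rows": "0 0 0 0 0 1 -1; 0 0 0 0 0 2 -1"
}}

```text
clock: 7.37
tcp_pos: [0.604, -0.0348, 0.0245]
eef_rot: [-0.504, 0.864, -0.0, 0.0]
wrist_force: [-2.3, 0.1, 4.6]
opening: -0.0
```

```bash
python3 tab.py
```

```text
tab [317.04532578 239.56657224] [ 283  225   67   57 1765] row widths [(227, 67), (232, 67), (237, 67), (242, 67), (247, 40)]
7 74 w 74.1 row 228.0 279.0 353.0
7 62 w 68.6 row 219.0 281.0 350.0
20 74 w 72.0 row 252.0 279.0 352.0
20 62 w 66.8 row 241.0 282.0 349.0
[ 0.60397113 -0.03478389  0.02430507] [-0.90112042  0.79204189  5.16420232]
```

Width stays 67 while the camera nears: the tab is travelling down. Continue to the stop.

Call:
{"fn": "arm_command", "kwargs": {
  "rows": "0 0 0 0 0 1 -1; 0 0 0 0 0 2 -1"
}}

```text
clock: 7.58
tcp_pos: [0.6041, -0.0348, 0.0234]
eef_rot: [-0.504, 0.864, -0.001, 0.0]
wrist_force: [-6.1, 2.4, 14.0]
opening: -0.0001
```

Call:
{"fn": "arm_command", "kwargs": {
  "rows": "0 0 0 0 0 0.5 -1; 0 0 0 0 0 1 -1"
}}

```text
clock: 7.75
tcp_pos: [0.6041, -0.0349, 0.0234]
eef_rot: [-0.504, 0.864, -0.001, 0.0]
wrist_force: [-9.1, 2.3, 15.9]
opening: -0.0003
```

Call:
{"fn": "arm_command", "kwargs": {
  "rows": "0 0 0 0 0 -10 -1; 0 0 0 0 0 -50 -1; 0 0 0 0 0 -50 -1; 0 0 0 0 0 -50 -1"
}}

```text
clock: 8.08
tcp_pos: [0.6056, -0.0346, 0.0738]
eef_rot: [-0.504, 0.864, -0.001, 0.002]
wrist_force: [0.3, -0.1, -0.5]
opening: -0.0002
```

Call:
{"fn": "arm_command", "kwargs": {
  "rows": "0 0 0 40 0 0 -1; 0 0 0 80 0 0 -1; 0 0 0 120 0 0 -1; 0 0 0 128 0 0 -1; 0 0 0 128 0 0 -1"
}}

```text
clock: 8.5
tcp_pos: [0.5393, -0.1481, 0.0703]
eef_rot: [-0.502, 0.865, 0.0, -0.0]
wrist_force: [0.5, 0.2, 0.0]
opening: 0.0003
```

```bash
python3 go.py -1 -98 30; python3 tab.py
```

```text
clock 8.5 q [ 0.09 -0.05 -0.23 -0.   -1.39 -0.61] shift [-2.7  1.2 40.3] F [0.5 0.2 0. ]
rotvec [ 0.001 -0.     0.005] mod [   0.2 -100.7] 0.07026680432802007 0.0002727403272268282
7 74 w 46.6 row 360.0 292.0 338.0
7 62 w 44.3 row 347.0 293.0 337.0
20 74 w 45.7 row 372.0 292.0 338.0
20 62 w 43.6 row 360.0 293.0 337.0
[ 0.54008812 -0.14694134  0.07024864] [-0.03932963  0.24625103 -0.44532451]
```

Call:
{"fn": "arm_command", "kwargs": {
  "rows": "0 0 0 0 0 20 -1; 0 0 0 0 1 35 -1; 0 0 0 0 1 41 -1; 0 0 0 0 1 41 -1; 0 0 0 0 1 41 -1"
}}

```text
clock: 8.97
tcp_pos: [0.5402, -0.1452, 0.0299]
eef_rot: [-0.504, 0.864, -0.0, -0.0]
wrist_force: [-0.4, -0.2, -0.0]
opening: 0.0002
```

```bash
python3 go.py -1 -88 30
python3 - <<'E'
from workcell import robot
from go import *
im=robot.grab_frame('wrist')
sc=robot.grab_frame('scene')[155:240,240:350]
cv2.imwrite('pics/w6.png',np.hstack([cv2.resize(im,(440,275)),cv2.resize(sc,(356,275),interpolation=2)])[:,:,::-1])
E
```

```text
clock 8.9667 q [ 0.1  -0.02 -0.28  0.   -1.32 -0.61] shift [-9.7  0.4 -0.1] F [-0.4 -0.2 -0. ]
rotvec [ 0.    -0.001  0.01 ] mod [ -0.5 -97.7] 0.029868999308192104 0.00022001242409678507
```

View pics/w6.png

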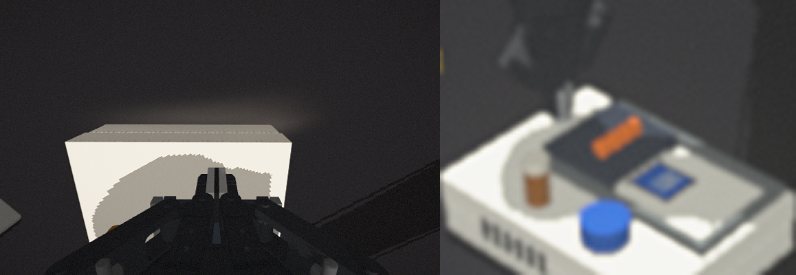

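Call:
{"fn": "arm_command", "kwargs": {
  "rows": "0 0 0 -4 0 0 -1; 0 0 0 -9 0 0 -1; 0 0 0 -14 0 0 -1; 0 0 0 -19 0 0 -1; 0 0 0 -24 0 0 -1"
}}

```text
clock: 9.48
tcp_pos: [0.552, -0.1244, 0.0302]
eef_rot: [-0.504, 0.864, -0.0, -0.0]
wrist_force: [-0.3, -0.8, 0.4]
opening: -0.0001
```

Call:
{"fn": "arm_command", "kwargs": {
  "rows": "0 0 0 -4 0 0 -1; 0 0 0 -8 0 0 -1; 0 0 0 -12 0 0 -1; 0 0 0 -16 0 0 -1; 0 0 0 -20 0 0 -1"
}}

```text
clock: 9.9
tcp_pos: [0.5617, -0.1071, 0.0298]
eef_rot: [-0.504, 0.864, -0.0, -0.0]
wrist_force: [-1.6, -1.0, 0.7]
opening: 0.0
```

```bash
cat > cov.py <<'E'
from go import *
go=0
s=robot.get_state();print('tcp mod',np.round(R.T@(s['tcp_pos'][:2]-T)*1e3,1),s['tcp_pos'][2].round(4),'F',s['wrist_force'].round(1))
for n in('top','scene'):
    m=robot.camera_model(n);im=robot.grab_frame(n);B=(285,135,405,240) if n=='top' else (235,150,355,265)
    for c,st,k in blobs(im,(3,150,110),(20,255,255),B):print(n,c.round(1),st,np.round(R.T@(cast(m,c,.086)[:2]-T)*1e3,1))
E
python3 cov.py
```

```text
tcp mod [ -1. -54.] 0.0298 F [-1.6 -1.   0.7]
top [336.7 195. ] [335 192   5   7  18] [-16.5   4.9]
scene [303.3 201.4] [297 196  14  12  74] [ 2.1 14.1]
```

Call:
{"fn": "arm_command", "kwargs": {
  "rows": "0 0 0 -5 0 0 -1; 0 0 0 -10 0 0 -1; 0 0 0 -15 0 0 -1; 0 0 0 -20 0 0 -1; 0 0 0 -25 0 0 -1"
}}

```text
clock: 10.42
tcp_pos: [0.574, -0.0851, 0.0296]
eef_rot: [-0.504, 0.864, 0.0, -0.0]
wrist_force: [-0.4, -0.7, 0.2]
opening: -0.0
```

Call:
{"fn": "arm_command", "kwargs": {
  "rows": "0 0 0 -6 0 0 -1; 0 0 0 -12 0 0 -1; 0 0 0 -18 0 0 -1; 0 0 0 -24 0 0 -1; 0 0 0 -28 0 0 -1"
}}

```text
clock: 10.83
tcp_pos: [0.588, -0.0605, 0.0298]
eef_rot: [-0.504, 0.864, -0.0, -0.0]
wrist_force: [-0.7, -0.6, -0.2]
opening: -0.0
```

```bash
python3 cov.py
```

```text
tcp mod [-1.5 -0.5] 0.0298 F [-0.7 -0.6 -0.2]
top [322.2 184.8] [319 181   8   9  32] [-12.2  58.7]
top [350.3 200. ] [348 198   6   5  24] [ -8.3 -38. ]
scene [317.3 209.4] [311 204  14  12  76] [ 3.8 67.3]
```

Call:
{"fn": "arm_command", "kwargs": {
  "rows": "0 0 0 8 0 0 -1; 0 0 0 20 0 0 -1; 0 0 0 20 0 -30 -1; 0 0 0 20 0 -70 -1; 0 0 0 20 0 -100 -1"
}}

```text
clock: 11.35
tcp_pos: [0.5772, -0.0804, 0.1325]
eef_rot: [-0.503, 0.864, -0.001, 0.0]
wrist_force: [1.2, 0.3, 1.2]
opening: -0.0003
```

Call:
{"fn": "arm_command", "kwargs": {
  "rows": "0 0 0 40 0 -40 -1; 0 0 0 80 0 -40 -1; 0 0 0 120 0 -40 -1; 0 0 0 150 0 -40 -1; 0 0 0 150 0 -40 -1"
}}

```text
clock: 11.77
tcp_pos: [0.5006, -0.2145, 0.1714]
eef_rot: [-0.501, 0.865, -0.001, 0.0]
wrist_force: [1.0, 1.3, -0.5]
opening: -0.0002
```

```bash
python3 cov.py
python3 - <<'E'
from go import *
mt=robot.camera_model('top');a=robot.grab_frame('top')
m=robot.camera_model('wrist');w=robot.grab_frame('wrist');print(robot.get_state()['tcp_pos'])
for c,st,k in blobs(w,(3,150,110),(20,255,255),(0,0,640,400),200):print('wrist',c.round(1),st,np.round(R.T@(cast(m,c,.087)[:2]-T)*1e3,1))
cv2.imwrite('pics/end.png',np.hstack([cv2.resize(w,(440,275)),cv2.resize(a[135:240,285:405],(314,275),interpolation=2)])[:,:,::-1])
E
```

```text
tcp mod [  -0.2 -177.5] 0.1714 F [ 1.   1.3 -0.5]
scene [317.4 209.2] [311 204  14  12  79] [ 2.9 67.1]
[ 0.50352498 -0.20946378  0.16979023]
wrist [25. 54.] [   0    0   59  102 4912] [ 236.  -289.4]
wrist [119.3  67.1] [ 93  26  40  77 856] [ 161.3 -280.3]
```

View pics/end.png

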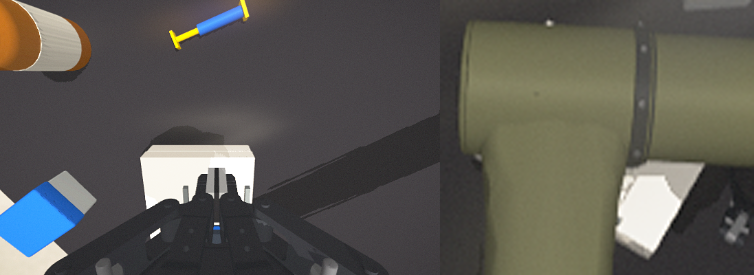

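Call:
{"fn": "arm_command", "kwargs": {
  "rows": "0 0 0 40 0 -20 -1; 0 0 0 80 0 -40 -1; 0 0 0 120 0 -40 -1; 0 0 0 160 0 -40 -1; 0 0 0 165 0 -40 -1"
}}

```text
clock: 12.38
tcp_pos: [0.4206, -0.3559, 0.2103]
eef_rot: [-0.503, 0.864, -0.0, -0.0]
wrist_force: [0.5, 1.2, -0.2]
opening: -0.0001
```

Call:
{"fn": "arm_command", "kwargs": {
  "rows": "0 0 0 0 0 0 -1; 0 0 0 0 0 0 -1; 0 0 0 0 0 0 -1"
}}

```text
clock: 12.63
tcp_pos: [0.4234, -0.3517, 0.2094]
eef_rot: [-0.504, 0.863, 0.0, -0.0]
wrist_force: [0.4, -0.9, 0.8]
opening: -0.0001
```

```bash
python3 cov.py
python3 - <<'E'
from go import *
im=cv2.imread('pics/scene0.png')[:,:,::-1].copy();m=robot.camera_model('scene')
for c,st,k in blobs(im,(3,150,110),(20,255,255),(235,150,355,265)):print('scene0',c,np.round(R.T@(cast(m,c,.086)[:2]-T)*1e3,1))
a=robot.grab_frame('top');s=robot.grab_frame('scene')
cv2.imwrite('pics/end2.png',np.hstack([cv2.resize(s[150:265,230:360],(400,354),interpolation=2),cv2.resize(a[135:240,285:405],(400,354),interpolation=2)])[:,:,::-1])
E
```

```text
tcp mod [   1.5 -335. ] 0.2094 F [ 0.4 -0.9  0.8]
top [323.7 182. ] [319 175  10  15  53] [-2.2 59.7]
top [350.1 200.2] [348 198   6   5  16] [ -9.1 -37.9]
scene [317.5 208.7] [311 203  14  12  80] [ 1.1 65.7]
scene0 [294.2739726  196.87671233] [  3.1 -19.6]
```

View pics/end2.png

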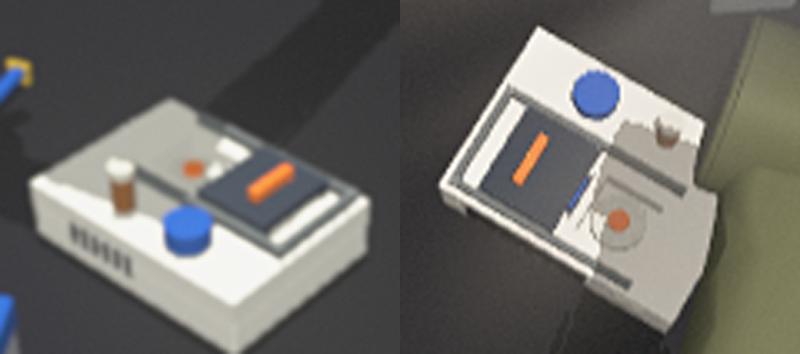

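```bash
python3 -c "
from workcell import robot
print(robot.get_state()['clock']);print(robot.finish_job())"
```

```text
12.8333
the job is handed in; nothing more can be done
None
```

The filter module is open and the job is handed in, at 12.8 s of the 38 s allowed. I pressed the tab down to its stop, then pushed the cover about 85 mm along its channel. It now rests near module y = +50 mm, past the +35 mm needed and short of the end stop at +70 mm.

**Last checks**
- **Cover position:** the ridge moved about 85 mm in both the top and scene views. In the last pictures the cover lies flat between the rails and the whole filter opening is visible.
- **Tab:** it pressed at about 5 N, as expected. At the stop the wrist force was about 16 N vertical and 18 N in total, the highest I read during the job.
- **Push:** the force readings were about 2 N or less, and the tool stayed at a steady height.
- **Other objects:** the vial and the cap on the module look unmoved. I did not measure the bench objects again, but the arm stayed clear of them.

**What disagreed**
- **Fingertip height:** the shut fingertips touched the tab with the reported TCP about 39 mm lower than expected. I went down in small steps until contact and used that offset for the push.
- **Scene view:** it reads the ridge about 6 mm further along the channel than the top view, both before and after the push, so the movement it shows is the same.

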